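# Clear the tile clamp and hold its spring jaw open

### The arm

A 6-joint arm with a two-finger parallel gripper is mounted at the origin on the work surface. World frame = base frame: x ahead of the robot, y to its left, z up, the work surface at z = 0. Lengths are in mm, angles in degrees, forces in N, time in s.
With the tool pointing down it reaches from about 300 to 850 mm from the base axis. Payload 4.2 kg.
Tool frame: the origin (TCP) lies at the very end of the fingers, on their centre line; the grasp point (between the pads) lies env.grip_point_offset behind it (env.grip_point_offset is the distance from the TCP to the grasp point, in mm); z points along the fingers, y is the direction in which the jaws open and shut (so a half turn about z gives the same grasp; the last joint's range is limited). The gripper opens to 91 mm and grips with 3 to 60 N. Pads are 32 mm wide; open, the fingers measure 118 mm over their backs; the gripper's body (76 mm by 178 mm) begins 60 mm behind the grasp point.
Start: joints at [-71.677, 18.312, 89.639, -0, 72.044, -1.146], TCP at [191.65, -542.138, 213.976] pointing down, gripper open.
Joint ranges: [-177.97, 177.97], [-48.28, 115.42], [12.27, 149.76], [-77.06, 257.06], [2.81, 150.46], [-146.56, 146.56]. Speed limits (degrees/s): [147.25, 147.25, 180, 180, 180, 180].

### API

Orientations are given as [roll, pitch, yaw] about the fixed x, y, z axes, in that order (R = Rz(yaw) Ry(pitch) Rx(roll)).
In Python, from workcell import env, grab_frame, camera_params gives the robot as it stands. The module is installed in compiled form; this text tells all that it offers.
- The arm moves only by the shell command python3 -m creep 'ROWS' [OPENING] [FORCE]. ROWS is a JSON object of lists of equal length, an entry for each row: "offset": the shift along the tool's x, y, z in m, a list of three; "rotation": the turn, a rotation vector about the tool's x, y, z in degrees, a list of three. A call has 1 to 5 rows; each row shifts and turns the commanded pose from where the row before left it, along the tool's axes as they then stand; what a row does not reach is not made up. A row lasts 1/8 s, in which the tool goes at most 62.5 mm and 10.7 degrees, less where a joint would pass 70% of its speed; a pose out of reach is approached as far as the arm can. A call is refused whole if a number of a shift passes 0.0625 or a number of a turn 10.7, either way. A call with a gripper value outside its range is refused whole. OPENING is the closure, from 0 (fully open) to 1 (shut), set as the call begins (- or left out, the last holds). The fingers move at their own pace and stop on an object; FORCE is the grip in N (left out, the last holds). Time passes only in rows, so rows that do not move let the fingers close. It gives the time, the measured TCP pose, the force and the opening at its end, in the units of the state.
- env.state(): the state, without advancing time (a new reading comes with each control period).
- grab_frame(name): name is "side" or "top"; returns the picture (400x640x3 uint8, red, green, blue); there is no depth.
- camera_params(name): a dict with "mtx" (3x3 intrinsics, pixels), "R" (3x3) and "t" (3): a world point X has camera coordinates R X + t. Camera axes: x right, y down, z forward; pixel columns grow to the right and rows downward; lengths in mm; the calibration is good to about 2 mm. A picture is of the moment at which its call begins. camera_params takes no time and is no camera call.
- env.job_done(): hands the job in, once; it reports no verdict.
The state is a dict: "time_s": time; "qpos": joint angles; "qvel": joint speeds; "effort": joint torques, N m; "ee_pos": TCP position; "ee_rot": TCP orientation; "force": force on the tool from outside, world axes, zero at the start; "torque": the same for the moment, N m; "gripper_width": finger opening in mm.
Only numpy, scipy, OpenCV 4.12 (cv2) and the standard library are available. Lean on these libraries where they do the work, as an engineer would, in place of code of your own. Each camera call takes 0.05 s, during which the arm holds its last target.

### The job

Lift the glass paperweight out of the bed of the spring tile clamp and set it down upright in the white dish, without dropping it and leaving the tile, spatula and cup alone. Then take the upright handle of the clamp's sliding jaw, pull it back against its spring until the jaw's pointer lines up with the mark on the side rail, and keep it there: finish while still holding the jaw at the mark, so that a tile could be laid in.

Things in the scene. Friction and masses are not known exactly. Their poses are not given: they have to be found in the camera images.
- jig: Fixed tile clamp, 170 (x) x 182 (y) mm. Origin: centre of its underside. The jaw is pulled along its -x (yaw up to 0.6). Bed top 12 mm up; wall tops 32 mm up: rails 16 thick, inner faces y = +-75; back wall inner face x = -75; fence inner face x = +65, with two spring drums on it, tops 46 up, 62 either side of the middle. Shut jaw and back wall bound a 110 x 150 bin for the paperweight, which blocks the jaw.
- slide: Sliding wooden jaw, 30 (x) x 146 (y) mm, top 33 mm above the work surface. Origin under its middle at work-surface height, axes as the clamp's. Shut, at rest, its origin is at clamp x = +50 mm; it slides along the clamp's -x by up to 95 mm. A spring draws it shut: 4 N when shut, about 10 N at the mark (70 N/m); let go, it runs back.
- handle (a point): Point on the axis of the jaw's upright round wooden handle, 22 mm diameter, 44 mm tall, standing from 33 to 77 mm above the work surface; this point lies 56 mm above the work surface.
- pointer (a point): End of the jaw's pointer, a 5 mm wide steel finger lying over the +y side rail of the clamp, 35.5 mm above the work surface and 86 mm to the clamp's +y of the handle's axis; moves with the jaw. Axes parallel to the clamp's.
- mark (a point): The mark: a 5 mm wide, 32 mm long steel bar sticking out over the outside of the same rail (35.5 mm up, its clip is on the rail's outer face); this point is where the pointer's end comes when the jaw is at the mark, 64 to 88 mm to the clamp's -x of the shut pointer. It does not move in the job. Axes parallel to the clamp's.
- bead_center (a point): Centre of the loose glass paperweight, a round flattened bead standing on a flat foot: 50 mm diameter, 40 mm tall, straight-sided from 11 to 30 mm above its foot, about 0.15 kg; this point lies on its axis, 20 mm above its foot. Its z axis is its own axis.
- dish: Loose white ceramic dish, about 0.45 kg, 170 mm across the rim, 25 mm high, walls 5 mm; flat inner floor of about 60 mm radius, 6 mm above the work surface. Origin at the centre of its underside.
- tile: Bystander: kaki brown tile, 60 x 120 x 9 mm, lying flat. Origin at the centre of its underside.
- spatula: Bystander: aluminium spatula lying flat to one side.
- cup: Bystander: tea cup, 72 mm across, 70 mm tall. Origin at the centre of its underside.
There are look-alikes about, which are no part of the job. What is meant by the part that bears bead_center is not blue or red, and is the smaller of those in its own colour.

How it is judged (in metres and radians):
On the way, in this order (a step that is already met when the one before it is completed fails the run):
1. the paperweight is held clear above the clamp's walls (height (world z) of bead_center above 0.07 m and contact force between the fingers and bead above 0.5 N), for 0.1 s.
2. the paperweight stands released in the dish while the jaw is still shut (horizontal distance between bead_center and dish below 0.04 m and z of bead_center in the frame of dish below 0.036 m and angle between bead_center's own z axis and vertical below 0.35 rad and linear speed of bead below 0.03 m/s and contact force between the fingers and bead below 0.1 N and angle between dish's own z axis and vertical below 0.15 rad and x of pointer in the frame of jig above 0.035 m), for 0.2 s.
At the end, for the whole second after the job is handed in: The pointer is within 5 mm of the mark along the slide and the fingers are holding the jaw there (contact over 2 N) through the last second; the paperweight stands upright and released in the dish, its axis within 40 mm of the dish's centre (x of pointer in the frame of mark between -0.005 and 0.005 m and contact force between the fingers and slide above 2 N and horizontal distance between bead_center and dish below 0.04 m and z of bead_center in the frame of dish below 0.036 m and angle between bead_center's own z axis and vertical below 0.35 rad and linear speed of bead below 0.03 m/s and contact force between the fingers and bead below 0.1 N and angle between dish's own z axis and vertical below 0.15 rad); the arm keeps its last pose, push and grip.
It fails at once if the brown tile is pushed out of place (over 30 mm) (distance of tile from where it was at the start of the episode above 0.03 m).
It fails at once if the spatula is pushed out of place (over 30 mm) (distance of spatula from where it was at the start of the episode above 0.03 m).
It fails at once if the cup is pushed out of place (over 30 mm) (distance of cup from where it was at the start of the episode above 0.03 m).
It fails at once if the paperweight is dropped (falls free at over 0.7 m/s) (linear speed of bead above 0.7 m/s and contact force between the fingers and bead below 0.02 N).
It also fails if it takes over 58 s, if anything falls off the work surface, if the arm or the gripper's body presses on something with over 40 N, if the wrist force passes 120 N, or if a joint passes its speed limit or range.

## Working session

There is one attempt and no reset: what is moved stays moved. The work goes in short steps, Python scripts to look and compute and a shell command to move; the robot and the scene stay as the last step left them, time stands still between calls to the robot, and variables do not carry over. Pictures are saved under pics/ and viewed, and the job is handed in when it is done.

```bash
mkdir -p pics; ls; python3 - <<'E'
from workcell import env, grab_frame, camera_params
import cv2
s=env.state(); print(s, env.grip_point_offset)
for n in("side","top"):
    im=grab_frame(n); cv2.imwrite(f"pics/{n}0.png",im[:,:,::-1]); p=camera_params(n); print(n,p)
E
```

```text
pics
{'time_s': 0.0, 'qpos': array([-7.16774308e+01,  1.83524000e+01,  8.97065217e+01, -2.99681541e-04,
        7.20438266e+01, -1.14578176e+00]), 'qvel': array([ 0.04992213, -0.06387403,  0.05013055,  0.04151221, -0.04318356,
       -0.02440854]), 'effort': array([ 2.52522398e-06, -4.12461019e+01, -2.31972420e+01,  7.28142844e-02,
        4.59629484e-02, -1.35850855e-04]), 'ee_pos': array([ 191.48070981, -541.64385282,  213.11189252]), 'ee_rot': array([-1.79897266e+02, -1.76972720e-03,  1.94684420e+01]), 'force': array([-0.28540891,  0.3342648 , -0.10770696]), 'torque': array([-0.04605926,  0.02280668,  0.00144151]), 'gripper_width': 91.08719235720052} 18.8
side {'mtx': array([[462.34240007,   0.        , 311.47041326],
       [  0.        , 462.34240007, 199.66351006],
       [  0.        ,   0.        ,   1.        ]]), 'R': array([[-0.8226367 , -0.56852529, -0.00691748],
       [-0.41321912,  0.60618238, -0.67955344],
       [ 0.39053657, -0.55616716, -0.7335934 ]]), 't': array([ 464.49725208,  294.9868053 , 1140.20425369])}
top {'mtx': array([[384.79265978,   0.        , 317.16903277],
       [  0.        , 384.79265978, 195.59435278],
       [  0.        ,   0.        ,   1.        ]]), 'R': array([[ 0.06476872, -0.99788955,  0.00463272],
       [-0.97718338, -0.06436446, -0.20241014],
       [ 0.20228114,  0.00858282, -0.97928988]]), 't': array([ -23.03986035,  567.28053171, 1030.05603695])}
```

View pics/side0.png

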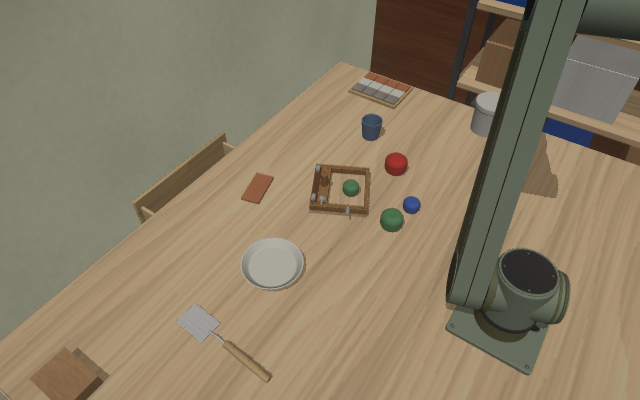

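View pics/top0.png

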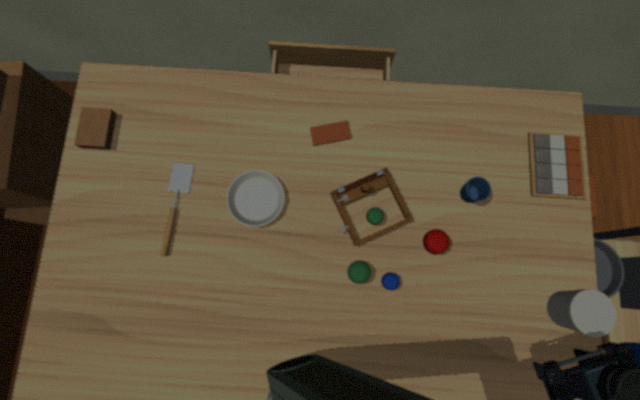

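Candidates for the paperweight, as side / top pixels:
- green in the clamp bed: (351,187) / (375,215)
- bigger green: (391,219) / (359,271)
- red: (396,163) / (436,241)
- blue: (411,205) / (391,281)

I choose the smaller green one in the bed and will check it in a close crop.

```bash
python3 - <<'E'
import cv2,numpy as np
a=cv2.imread("pics/side0.png")[145:245,290:430]; b=cv2.imread("pics/top0.png")[155:295,310:450]
cv2.imwrite("pics/c1.png",cv2.resize(a,None,fx=5.6,fy=5.6,interpolation=cv2.INTER_CUBIC))
cv2.imwrite("pics/c2.png",cv2.convertScaleAbs(cv2.resize(b,None,fx=4.2,fy=4.2,interpolation=cv2.INTER_CUBIC),alpha=1.8))
E
```

```text
(no output)
```

View pics/c1.png

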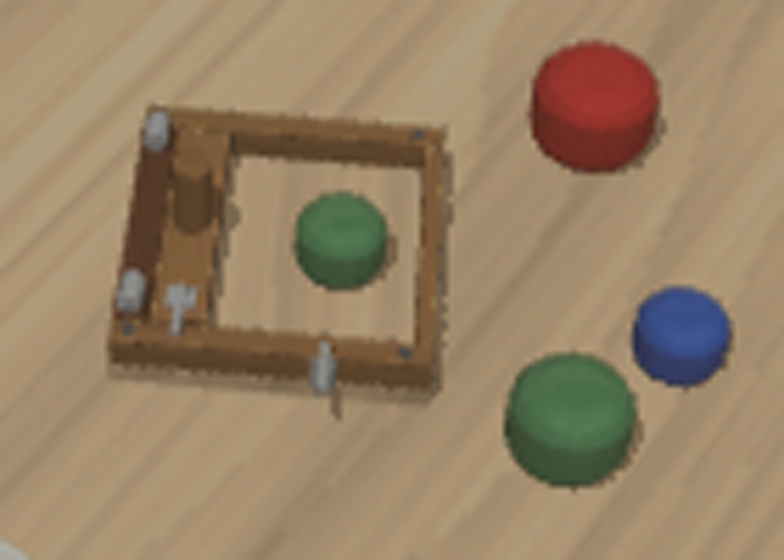

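View pics/c2.png

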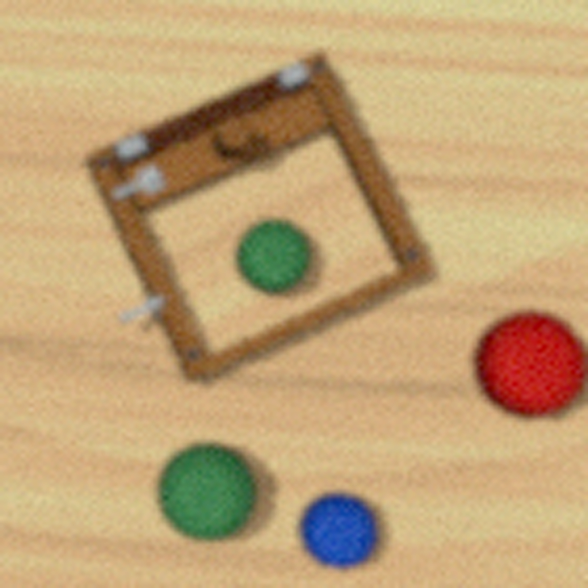

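The crops show that the green bead in the bed is clearly smaller than the other green one, so the choice stands. The handle is at about (193,195) in the side crop, the pointer tip at (178,332) and the mark bar at (324,345–390).

```bash
cat > h.py <<'E'
import numpy as np,cv2
from workcell import env,grab_frame,camera_params
def ray(n,uv):
    p=camera_params(n);R=p["R"];t=p["t"]
    d=R.T@np.linalg.inv(p["mtx"])@np.array([uv[0],uv[1],1.]);return -R.T@t,d
def plane(n,uv,z):
    o,d=ray(n,uv);return o+d*(z-o[2])/d[2]
def tri(a,b):
    o1,d1=ray("side",a);o2,d2=ray("top",b)
    s=np.linalg.lstsq(np.c_[d1,-d2],o2-o1,rcond=None)[0]
    p,q=o1+d1*s[0],o2+d2*s[1];return (p+q)/2,np.linalg.norm(p-q)
def proj(n,X):
    p=camera_params(n);c=p["mtx"]@(p["R"]@np.asarray(X,float)+p["t"]);return c[:2]/c[2]
E
python3 - <<'E'
from h import *
np.set_printoptions(precision=1,suppress=True)
S=lambda u,v:(290+(u+.5)/5.6-.5,145+(v+.5)/5.6-.5)
T=lambda u,v:(310+(u+.5)/4.2-.5,155+(v+.5)/4.2-.5)
for c in[(150,107),(445,128),(437,362),(112,347)]: print("side corner",plane("side",S(*c),32))
for c in[(320,57),(432,270),(193,372),(90,160)]: print("top corner",plane("top",T(*c),32))
print("ptr",plane("side",S(178,333),35.5),plane("top",T(113,195),35.5))
print("ptr base",plane("side",S(180,290),35.5),plane("top",T(150,178),35.5))
print("mark",[plane("side",S(*c),35.5) for c in[(325,345),(323,390)]],[plane("top",T(*c),35.5) for c in[(160,303),(120,318)]])
print("handle top",plane("side",S(194,165),77))
for n in("side","top"):
    im=cv2.imread(f"pics/{n}0.png");hsv=cv2.cvtColor(im,cv2.COLOR_BGR2HSV)
    m=cv2.inRange(hsv,(50,80,30),(90,255,255))
    N,l,st,ce=cv2.connectedComponentsWithStats(m)
    for i in range(1,N):
        if st[i,4]>60: print(n,"green",st[i],ce[i],plane(n,ce[i],32))
    m=cv2.inRange(hsv,(0,0,90 if n=="top" else 150),(179,55,255)); N,l,st,ce=cv2.connectedComponentsWithStats(m)
    for i in range(1,N):
        if st[i,4]>800: print(n,"white",st[i],ce[i],plane(n,st[i,:2]+(st[i,2:4]-1)/2,25))
E
```

```text
side corner [ 671.7 -182.9   32. ]
side corner [ 523.6 -262.5   32. ]
side corner [ 438.6 -105.8   32. ]
side corner [584.3 -19.1  32. ]
top corner [ 668.4 -182.    32. ]
top corner [ 522.9 -262.6   32. ]
top corner [ 443.  -102.9   32. ]
top corner [584.1 -25.4  32. ]
ptr [559.5 -44.2  35.5] [559.9 -42.4  35.5]
ptr base [575.9 -70.5  35.5] [573.4 -67.2  35.5]
mark [array([491.5, -80.3,  35.5]), array([476. , -53.2,  35.5])] [array([487.7, -78.2,  35.5]), array([475.8, -51.8,  35.5])]
handle top [ 599.3 -118.2   77. ]
side green [343 180  16  16 191] [350.3 187.4] [ 526.6 -153.2   32. ]
side green [381 209  22  22 379] [391.5 219.4] [ 362.9 -110.5   32. ]
side white [ 240  237   64   52 2249] [271.9 261.3] [557.4 197.1  25. ]
side white [176 303  48  41 900] [198.1 322.6] [591.8 434.   25. ]
top green [367 208  16  16 197] [374.7 215.5] [ 525.5 -154.3   32. ]
top green [349 262  21  21 367] [359.  271.9] [ 364.1 -116.1   32. ]
top white [549 135  19  60 902] [558.3 164.6] [ 715.7 -694.3   25. ]
top white [ 226  169   59   58 2353] [257.2 196.7] [556.9 194.5  25. ]
top white [ 570  289   47   45 1656] [592.8 311.8] [ 300.5 -764.8   25. ]
```

Clamp: centre (554.6,-142.9), yaw about 28.7°. Bead: (526,-154). Dish: (557,196). Mark: about 77 mm along clamp -x from the shut pointer. I'll align the tool with the clamp and move over the bead.

```bash
python3 -m creep '{"offset":[[0,0,0],[0.045,-0.017,0],[0.048,-0.018,0],[0.048,-0.018,0],[0.048,-0.018,0]],"rotation":[[0,0,-9.2],[0,0,0],[0,0,0],[0,0,0],[0,0,0]]}' 0 10
python3 -m creep '{"offset":[[0.048,-0.018,0],[0.048,-0.018,0],[0.048,-0.018,0],[0.048,-0.018,0],[0,0,0]],"rotation":[[0,0,0],[0,0,0],[0,0,0],[0,0,0],[0,0,0]]}'
cat >> h.py <<'E'
def go(x,y,z,yaw=None):
    from scipy.spatial.transform import Rotation as Ro
    s=env.state();R=Ro.from_euler("xyz",s["ee_rot"],degrees=True)
    d=R.inv().apply(np.array([x,y,z])-s["ee_pos"])
    print("t",round(s["time_s"],2),"pos",s["ee_pos"].round(1),"rot",s["ee_rot"].round(1),"F",s["force"].round(1),"w",round(s["gripper_width"],1),"-> tool shift mm",d.round(1))
    if yaw is not None: print("rotvec",(R.inv()*Ro.from_euler("xyz",[180,0,yaw],degrees=True)).as_rotvec(degrees=True).round(2))
E
python3 -c "
from h import *
go(526,-153.8,120,28.7)"
```

```text
time_s: 0.72
ee_pos: [324.1, -387.7, 213.6]
ee_rot: [-180.0, 0.0, 28.6]
force: [0.4, -0.6, -0.9]
gripper_width: 91.0
time_s: 1.35
ee_pos: [458.8, -231.5, 213.5]
ee_rot: [-180.0, -0.0, 28.9]
force: [-0.3, -0.2, -0.6]
gripper_width: 91.2
t 1.35 pos [ 458.8 -231.5  213.5] rot [-180.    -0.    28.9] F [-0.3 -0.2 -0.6] w 91.2 -> tool shift mm [ 96.4 -35.4  93.5]
rotvec [-0.05 -0.01  0.25]
```

```bash
python3 -m creep '{"offset":[[0.048,-0.018,0],[0.048,-0.018,0],[0,0,0.047],[0,0,0.047],[0,0,0]],"rotation":[[0,0,0],[0,0,0],[0,0,0],[0,0,0],[0,0,0]]}'
python3 - <<'E'
from h import *
go(526,-153.8,17,28.7)
for n in("side","top"): cv2.imwrite(f"pics/{n}1.png",grab_frame(n)[:,:,::-1])
a=cv2.imread("pics/side1.png")[90:240,270:420]; b=cv2.imread("pics/top1.png")[120:270,300:450]
cv2.imwrite("pics/p1.png",cv2.convertScaleAbs(cv2.resize(np.hstack([a,b]),None,fx=2.6,fy=2.6,interpolation=cv2.INTER_CUBIC),alpha=1.4))
E
```

```text
time_s: 1.98
ee_pos: [521.0, -156.2, 116.7]
ee_rot: [-179.6, 0.4, 28.6]
force: [0.4, -0.1, 0.2]
gripper_width: 91.1
t 1.98 pos [ 521.  -156.2  116.7] rot [-179.6    0.4   28.6] F [ 0.4 -0.1  0.2] w 91.1 -> tool shift mm [ 6.2  0.9 99.6]
rotvec [-0.36  0.38 -0.07]
```

View pics/p1.png

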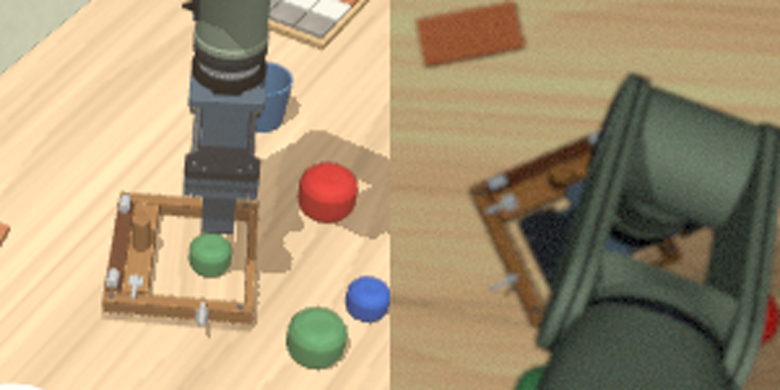

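The side view shows the gripper over the green bead at (211,253) in the crop, with its jaws opening along the clamp's y. Next I'll correct by 6 mm and descend.

```bash
python3 -m creep '{"offset":[[0.006,0,0.02],[0,0,0.03],[0,0,0.03],[0,0,0.012],[0,0,0]],"rotation":[[0,0,0],[0,0,0],[0,0,0],[0,0,0],[0,0,0]]}'
python3 -c "
from h import *
go(526,-153.8,17,28.7)"
```

```text
time_s: 2.7
ee_pos: [530.3, -153.9, 28.9]
ee_rot: [179.9, -0.1, 28.6]
force: [-0.1, 0.8, 0.1]
gripper_width: 91.3
t 2.7 pos [ 530.3 -153.9   28.9] rot [ 1.799e+02 -1.000e-01  2.860e+01] F [-0.1  0.8  0.1] w 91.3 -> tool shift mm [-3.7 -2.2 11.9]
rotvec [ 0.07 -0.06 -0.05]
```

```bash
python3 -m creep '{"offset":[[-0.004,-0.002,0.005],[0,0,0.006],[0,0,0]],"rotation":[[0,0,0],[0,0,0],[0,0,0]]}'
python3 -m creep '{"offset":[[0,0,0],[0,0,0],[0,0,0],[0,0,0],[0,0,0]],"rotation":[[0,0,0],[0,0,0],[0,0,0],[0,0,0],[0,0,0]]}' 1 15
python3 -m creep '{"offset":[[0,0,0],[0,0,0],[0,0,0]],"rotation":[[0,0,0],[0,0,0],[0,0,0]]}'
```

```text
time_s: 3.08
ee_pos: [524.9, -153.5, 16.9]
ee_rot: [-180.0, 0.0, 28.7]
force: [0.3, -0.2, 0.2]
gripper_width: 90.6
time_s: 3.7
ee_pos: [525.1, -153.5, 17.0]
ee_rot: [180.0, 0.0, 28.7]
force: [0.4, 0.1, 0.6]
gripper_width: 49.7
time_s: 4.08
ee_pos: [525.1, -153.5, 17.0]
ee_rot: [180.0, -0.0, 28.7]
force: [-0.5, 0.2, 0.3]
gripper_width: 49.5
```

```bash
python3 -m creep '{"offset":[[0,0,-0.015],[0,0,-0.03],[0,0,-0.04],[0,0,-0.025],[0,0,0]],"rotation":[[0,0,0],[0,0,0],[0,0,0],[0,0,0],[0,0,0]]}'
python3 - <<'E'
from h import *
go(557,196,127,28.7)
cv2.imwrite("pics/s2.png",cv2.resize(grab_frame("side")[90:290,220:420,::-1],None,fx=3,fy=3,interpolation=cv2.INTER_CUBIC))
E
```

```text
time_s: 4.7
ee_pos: [526.6, -154.1, 129.6]
ee_rot: [179.8, -0.2, 28.7]
force: [0.2, -0.5, -0.8]
gripper_width: 49.7
t 4.7 pos [ 526.6 -154.1  129.6] rot [179.8  -0.2  28.7] F [ 0.2 -0.5 -0.8] w 49.7 -> tool shift mm [ 194.6 -292.5    2.1]
rotvec [ 0.25 -0.22 -0.03]
```

View pics/s2.png

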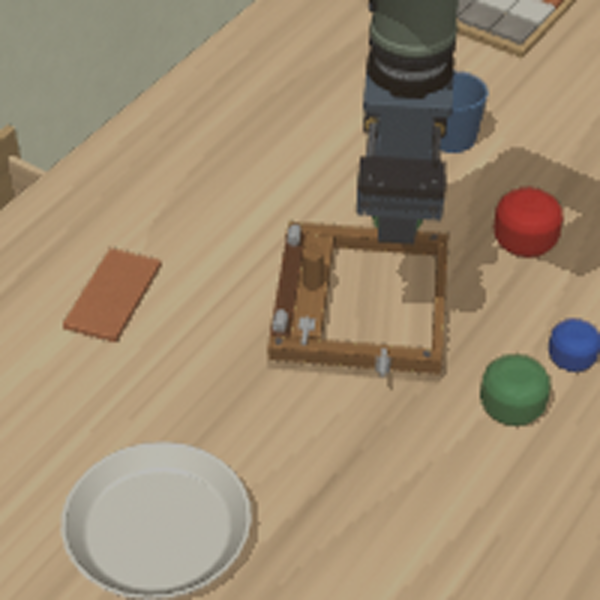

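The bed is empty and the bead is in the fingers, at about (398,225) in the crop. Next I carry it to the dish.

```bash
python3 -m creep '{"offset":[[0.012,-0.018,0],[0.024,-0.036,0],[0.027,-0.04,0],[0.027,-0.041,0],[0.027,-0.041,0]],"rotation":[[0,0,0],[0,0,0],[0,0,0],[0,0,0],[0,0,0]]}'
python3 -m creep '{"offset":[[0.027,-0.041,0],[0.027,-0.04,0],[0.016,-0.024,0],[0.008,-0.012,0],[0,0,0]],"rotation":[[0,0,0],[0,0,0],[0,0,0],[0,0,0],[0,0,0]]}'
python3 -m creep '{"offset":[[0,0,0],[0,0,0]],"rotation":[[0,0,0],[0,0,0]]}'
python3 -c "
from h import *
go(557,196,12,28.7)"
```

```text
time_s: 5.38
ee_pos: [542.2, 58.4, 125.2]
ee_rot: [-179.9, 0.2, 28.7]
force: [0.9, 0.2, -1.0]
gripper_width: 49.1
time_s: 6.0
ee_pos: [555.0, 197.1, 125.9]
ee_rot: [180.0, 0.1, 28.7]
force: [-0.3, -0.6, -0.9]
gripper_width: 49.6
time_s: 6.25
ee_pos: [555.6, 195.9, 126.9]
ee_rot: [180.0, 0.0, 28.6]
force: [-0.2, -0.1, -1.1]
gripper_width: 49.5
t 6.25 pos [555.6 195.9 126.9] rot [180.    0.   28.6] F [-0.2 -0.1 -1.1] w 49.5 -> tool shift mm [  1.3   0.6 114.9]
rotvec [ 0.01  0.02 -0.11]
```

```bash
python3 -m creep '{"offset":[[0,0,0.025],[0,0,0.035],[0,0,0.03],[0,0,0.015],[0,0,0]],"rotation":[[0,0,0],[0,0,0],[0,0,0],[0,0,0],[0,0,0]]}'
python3 -m creep '{"offset":[[0,0,0.003],[0,0,0.003],[0,0,0]],"rotation":[[0,0,0],[0,0,0],[0,0,0]]}'
```

```text
time_s: 6.88
ee_pos: [555.3, 196.5, 21.3]
ee_rot: [-180.0, 0.1, 28.6]
force: [-0.5, -0.6, -0.8]
gripper_width: 49.5
time_s: 7.25
ee_pos: [555.8, 197.1, 16.3]
ee_rot: [180.0, -0.0, 28.7]
force: [-0.5, -1.2, -1.8]
gripper_width: 49.7
```

```bash
python3 -m creep '{"offset":[[0,0,0.002],[0,0,0.001],[0,0,0]],"rotation":[[0,0,0],[0,0,0],[0,0,0]]}'
python3 -m creep '{"offset":[[0,0,0.0015],[0,0,0]],"rotation":[[0,0,0],[0,0,0]]}'
```

```text
time_s: 7.62
ee_pos: [555.6, 197.1, 12.8]
ee_rot: [180.0, 0.0, 28.7]
force: [-1.2, 0.1, -1.5]
gripper_width: 49.8
time_s: 7.88
ee_pos: [555.5, 197.1, 11.3]
ee_rot: [180.0, 0.0, 28.7]
force: [0.3, 0.8, -1.1]
gripper_width: 49.6
```

```bash
python3 -m creep '{"offset":[[0,0,0.001],[0,0,0]],"rotation":[[0,0,0],[0,0,0]]}'

```

```text
time_s: 8.12
ee_pos: [555.7, 197.1, 11.0]
ee_rot: [180.0, -0.0, 28.7]
force: [-1.1, -0.3, 4.3]
gripper_width: 49.4
```

Contact with the dish floor (+4 N). I'll open part-way and back off.

```bash
python3 -m creep '{"offset":[[0,0,0],[0,0,0],[0,0,0],[0,0,0]],"rotation":[[0,0,0],[0,0,0],[0,0,0],[0,0,0]]}' 0.25
python3 -m creep '{"offset":[[0,0,-0.01],[0,0,-0.03],[0,0,-0.045],[0,0,-0.045],[0,0,0]],"rotation":[[0,0,0],[0,0,0],[0,0,0],[0,0,0],[0,0,0]]}'
python3 - <<'E'
from h import *
go(599,-118.5,160,28.7)
cv2.imwrite("pics/s3.png",cv2.resize(grab_frame("side")[140:300,200:360,::-1],None,fx=3.5,fy=3.5,interpolation=cv2.INTER_CUBIC))
E
```

```text
time_s: 8.62
ee_pos: [555.6, 197.1, 10.3]
ee_rot: [180.0, 0.0, 28.7]
force: [0.3, 0.7, -0.8]
gripper_width: 68.5
time_s: 9.25
ee_pos: [558.2, 198.0, 145.4]
ee_rot: [179.9, -0.6, 28.7]
force: [-0.2, 0.2, -0.8]
gripper_width: 68.5
t 9.25 pos [558.2 198.  145.4] rot [179.9  -0.6  28.7] F [-0.2  0.2 -0.8] w 68.5 -> tool shift mm [-115.9  297.3  -15.2]
rotvec [ 0.1  -0.55 -0.03]
```

View pics/s3.png

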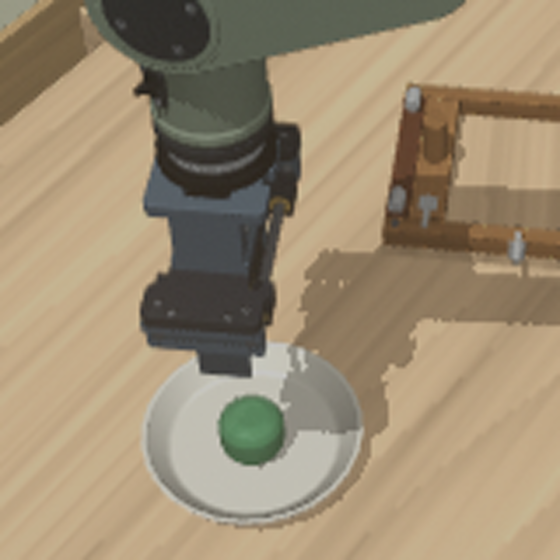

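The bead stands upright in the middle of the dish, at (252,430) in the crop. For the handle I'll turn 90° so that the jaws close along the slide direction and the pull bears directly on the pads.

```bash
python3 -m creep '{"offset":[[0,0,-0.015],[0,0,0],[0,0,0],[0,0,0],[0,0,0]],"rotation":[[0,0,-10],[0,0,-10],[0,0,-10],[0,0,-10],[0,0,-10]]}'
python3 -m creep '{"offset":[[0,0,0],[0,0,0],[0,0,0],[0,0,0],[0,0,0]],"rotation":[[0,0,-10],[0,0,-10],[0,0,-10],[0,0,-10],[0,0,0]]}'
python3 -c "
from h import *
go(598.7,-118.7,150,118.7)"
```

```text
time_s: 9.93
ee_pos: [554.6, 196.8, 153.9]
ee_rot: [-179.8, 0.1, 79.0]
force: [0.5, 0.3, 0.9]
gripper_width: 68.5
time_s: 10.55
ee_pos: [554.8, 196.8, 154.1]
ee_rot: [-179.8, -0.0, 118.5]
force: [-0.4, -0.1, -0.6]
gripper_width: 68.1
t 10.55 pos [554.8 196.8 154.1] rot [-179.8   -0.   118.5] F [-0.4 -0.1 -0.6] w 68.1 -> tool shift mm [-298.1 -112.2    4.3]
rotvec [-0.16 -0.02 -0.15]
```

```bash
python3 -m creep '{"offset":[[-0.018,-0.007,0],[-0.04,-0.015,0],[-0.045,-0.017,0],[-0.045,-0.017,0],[-0.045,-0.017,0]],"rotation":[[0,0,0],[0,0,0],[0,0,0],[0,0,0],[0,0,0]]}'
python3 -m creep '{"offset":[[-0.045,-0.017,0],[-0.035,-0.013,0],[-0.018,-0.007,0],[-0.007,-0.002,0],[0,0,0]],"rotation":[[0,0,0],[0,0,0],[0,0,0],[0,0,0],[0,0,0]]}'
python3 -m creep '{"offset":[[0,0,0],[0,0,0]],"rotation":[[0,0,0],[0,0,0]]}'
python3 - <<'E'
from h import *
go(598.7,-118.7,41,118.7)
cv2.imwrite("pics/s4.png",cv2.resize(grab_frame("side")[90:250,260:420,::-1],None,fx=3.5,fy=3.5,interpolation=cv2.INTER_CUBIC))
E
```

```text
time_s: 11.18
ee_pos: [583.8, -10.0, 155.3]
ee_rot: [-180.0, 0.0, 118.5]
force: [1.1, -0.2, 0.2]
gripper_width: 68.8
time_s: 11.8
ee_pos: [600.2, -117.7, 155.3]
ee_rot: [-180.0, -0.0, 118.6]
force: [-0.9, 0.6, -0.2]
gripper_width: 68.6
time_s: 12.05
ee_pos: [600.3, -117.1, 155.5]
ee_rot: [180.0, -0.0, 118.7]
force: [0.2, 0.9, 0.7]
gripper_width: 68.1
t 12.05 pos [ 600.3 -117.1  155.5] rot [180.   -0.  118.7] F [0.2 0.9 0.7] w 68.1 -> tool shift mm [ -0.7  -2.2 114.5]
rotvec [ 0.   -0.01  0.04]
```

View pics/s4.png

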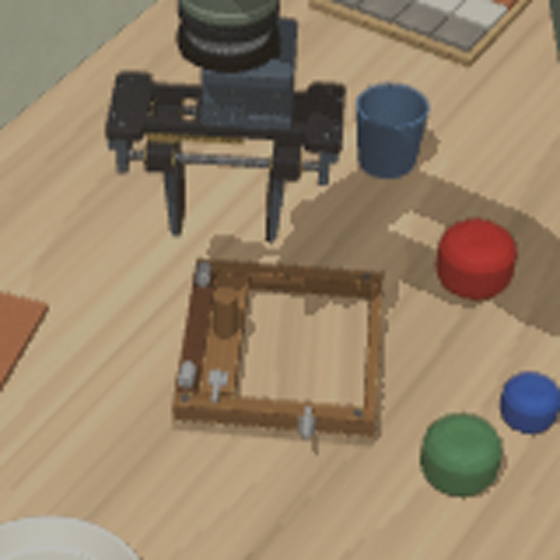

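The fingers are at (177,235) and (272,240) in the crop, straddling the handle at (225,310) along the slide direction, with nothing else beneath them. I'll descend to TCP z of about 41.

```bash
python3 -m creep '{"offset":[[0,-0.002,0.025],[0,0,0.035],[0,0,0.03],[0,0,0.014],[0,0,0]],"rotation":[[0,0,0],[0,0,0],[0,0,0],[0,0,0],[0,0,0]]}'
python3 -m creep '{"offset":[[0,0,0.005],[0,0,0.004],[0,0,0]],"rotation":[[0,0,0],[0,0,0],[0,0,0]]}'
python3 - <<'E'
from h import *
go(598.7,-118.7,41,118.7)
E
```

```text
time_s: 12.72
ee_pos: [598.3, -118.7, 50.9]
ee_rot: [-179.9, -0.1, 118.7]
force: [0.0, -0.6, 0.2]
gripper_width: 68.5
time_s: 13.1
ee_pos: [598.6, -119.1, 42.6]
ee_rot: [180.0, 0.0, 118.7]
force: [0.1, 0.7, -0.5]
gripper_width: 68.3
t 13.1 pos [ 598.6 -119.1   42.6] rot [180.    0.  118.7] F [ 0.1  0.7 -0.5] w 68.3 -> tool shift mm [0.3 0.3 1.6]
rotvec [ 0.01  0.01 -0.03]
```

```bash
python3 -m creep '{"offset":[[0,0,0.0015],[0,0,0],[0,0,0],[0,0,0],[0,0,0]],"rotation":[[0,0,0],[0,0,0],[0,0,0],[0,0,0],[0,0,0]]}' 1 40
python3 -m creep '{"offset":[[0,0,0],[0,0,0],[0,0,0],[0,0,0]],"rotation":[[0,0,0],[0,0,0],[0,0,0],[0,0,0]]}'
python3 - <<'E'
from h import *
s=env.state();print(s["ee_pos"],s["force"])
cv2.imwrite("pics/s5.png",cv2.resize(grab_frame("side")[140:240,290:390,::-1],None,fx=5.6,fy=5.6,interpolation=cv2.INTER_CUBIC))
cv2.imwrite("pics/t5.png",cv2.convertScaleAbs(cv2.resize(grab_frame("top")[155:255,310:410,::-1],None,fx=5.6,fy=5.6,interpolation=cv2.INTER_CUBIC),alpha=1.8))
E
```

```text
time_s: 13.72
ee_pos: [599.1, -118.8, 41.0]
ee_rot: [179.9, 0.0, 118.6]
force: [1.8, 2.4, -2.2]
gripper_width: 21.4
time_s: 14.22
ee_pos: [598.9, -118.9, 41.0]
ee_rot: [180.0, 0.0, 118.7]
force: [3.9, 3.0, -1.2]
gripper_width: 21.3
[ 598.90870446 -118.91542923   41.02453772] [ 3.85605623  2.97389378 -1.23668706]
```

View pics/s5.png

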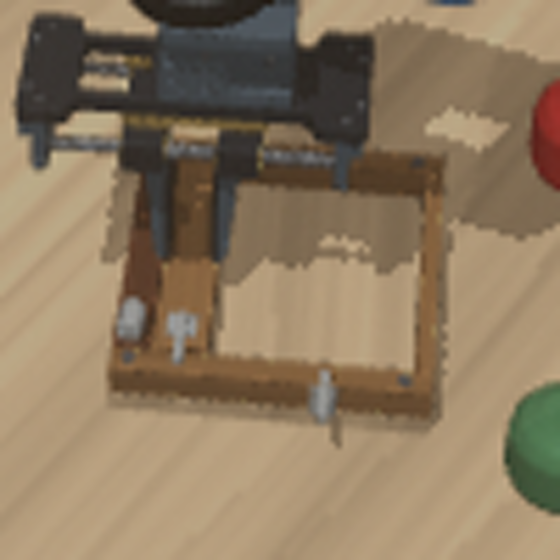

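View pics/t5.png

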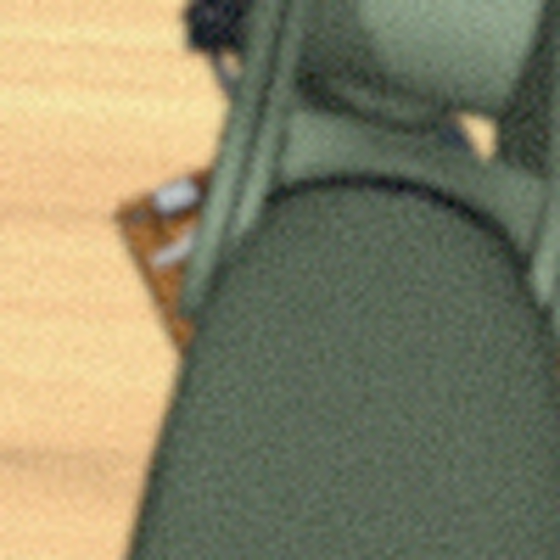

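The fingers hold the handle (21.3 mm opening, force about 5 N). The pointer tip is at (178,358) and the mark at (323,370–415) in the side crop. Now I pull along tool -y.

```bash
python3 -m creep '{"offset":[[0,-0.005,0],[0,-0.01,0],[0,-0.012,0],[0,-0.012,0],[0,0,0]],"rotation":[[0,0,0],[0,0,0],[0,0,0],[0,0,0],[0,0,0]]}'
python3 -m creep '{"offset":[[0,-0.01,0],[0,-0.01,0],[0,-0.008,0],[0,0,0],[0,0,0]],"rotation":[[0,0,0],[0,0,0],[0,0,0],[0,0,0],[0,0,0]]}'
python3 - <<'E'
from h import *
go(554.6-.877*26,-142.9-.48*26,41,118.7)
cv2.imwrite("pics/s6.png",grab_frame("side")[:,:,::-1])
cv2.imwrite("pics/s6c.png",cv2.resize(cv2.imread("pics/s6.png")[140:240,290:390],None,fx=5.6,fy=5.6,interpolation=cv2.INTER_CUBIC))
E
```

```text
time_s: 14.95
ee_pos: [564.0, -137.4, 41.0]
ee_rot: [180.0, -0.0, 118.6]
force: [5.0, 6.1, -2.7]
gripper_width: 21.4
time_s: 15.58
ee_pos: [540.3, -150.0, 41.0]
ee_rot: [179.9, -0.1, 118.6]
force: [5.7, 7.3, -2.2]
gripper_width: 20.9
t 15.57 pos [ 540.3 -150.    41. ] rot [ 1.799e+02 -1.000e-01  1.186e+02] F [ 5.7  7.3 -2.2] w 20.9 -> tool shift mm [ -0.6 -10.    0. ]
rotvec [ 0.12 -0.07 -0.1 ]
```

View pics/s6c.png

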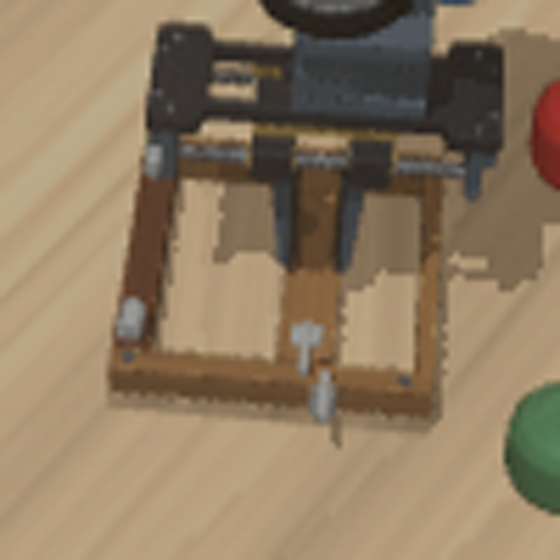

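The jaw followed. The pointer tip is at (304,370) in the crop and the mark's near end at (324,372). I'll measure the gap on the rail-top plane.

```bash
python3 - <<'E'
from h import *
im=cv2.imread("pics/s6.png")
cv2.imwrite("pics/s6d.png",cv2.resize(im[190:222,325:367],None,fx=18,fy=18,interpolation=cv2.INTER_NEAREST))
c=np.array([554.6,-142.9]);a=np.deg2rad(28.7);X=np.array([np.cos(a),np.sin(a)]);Y=np.array([-X[1],X[0]])
# expected lines: where do pointer(finger) and mark project for mark x guesses
for x in(-15,-20,-25,-30): print(x,[((proj("side",[*(c+x*X+y*Y),35.5])-[325,190]+.5)*18).round() for y in(75,86,118)])
E
```

```text
-15 [array([356., 250.]), array([352., 300.]), array([341., 448.])]
-20 [array([387., 252.]), array([383., 302.]), array([372., 450.])]
-25 [array([417., 254.]), array([414., 304.]), array([404., 452.])]
-30 [array([448., 256.]), array([445., 306.]), array([435., 455.])]
```

View pics/s6d.png

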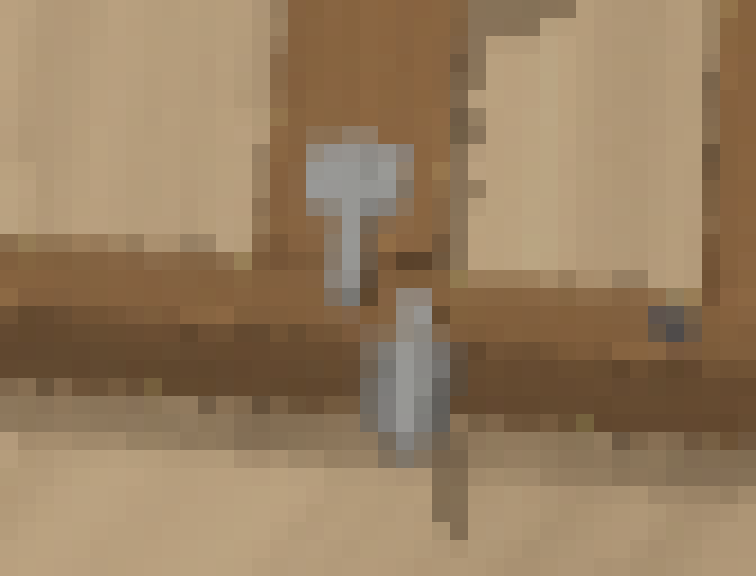

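The pointer is at clamp x of about -14 and the mark about -25, so roughly 11 mm remain.

```bash
python3 -m creep '{"offset":[[0,-0.005,0],[0,-0.004,0],[0,-0.002,0],[0,0,0],[0,0,0]],"rotation":[[0,0,0],[0,0,0],[0,0,0],[0,0,0],[0,0,0]]}'
python3 - <<'E'
from h import *
s=env.state();print(s["ee_pos"],s["force"])
cv2.imwrite("pics/s7.png",grab_frame("side")[:,:,::-1])
cv2.imwrite("pics/s7d.png",cv2.resize(cv2.imread("pics/s7.png")[190:222,325:367],None,fx=18,fy=18,interpolation=cv2.INTER_NEAREST))
cv2.imwrite("pics/t7.png",cv2.convertScaleAbs(cv2.resize(grab_frame("top")[155:255,290:410,::-1],None,fx=5,fy=5,interpolation=cv2.INTER_CUBIC),alpha=1.8))
E
```

```text
time_s: 16.25
ee_pos: [530.8, -155.0, 41.0]
ee_rot: [179.9, -0.1, 118.6]
force: [5.8, 8.9, -2.6]
gripper_width: 21.2
[ 530.83039704 -155.0208657    40.99973711] [ 5.8200621   8.88324187 -2.58829772]
```

View pics/s7d.png

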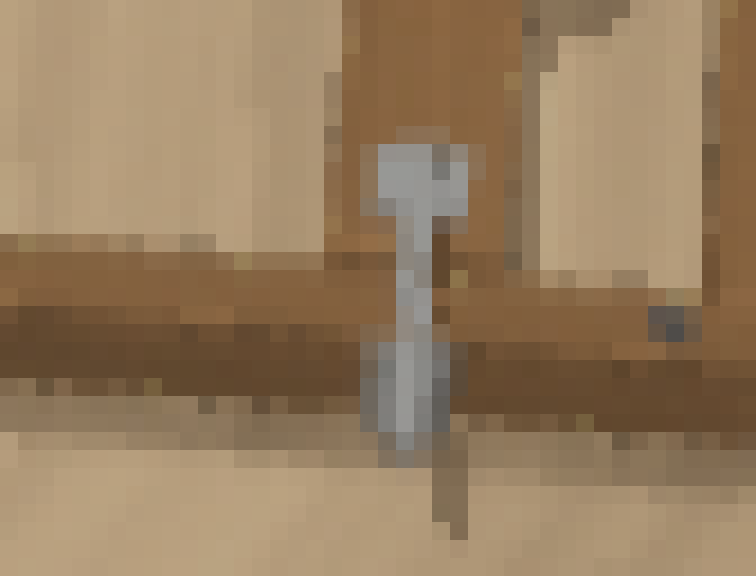

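View pics/t7.png

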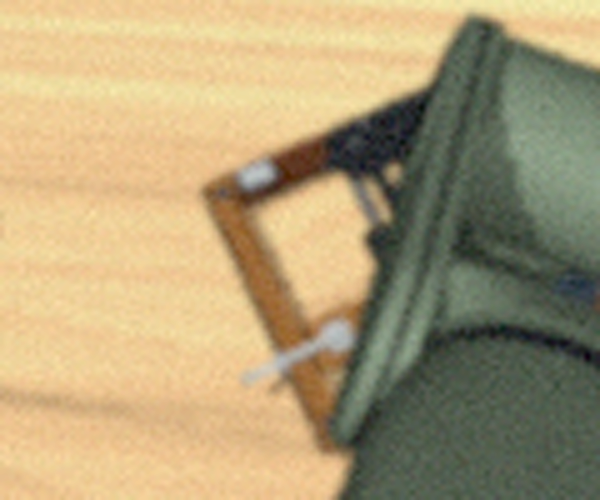

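Both views show the pointer and the mark bar in one straight line: the side crop column is about 412 for both, and in the top crop they run unbroken from (340,335) to (245,380). One last hold, with a check on the dish.

```bash
python3 -m creep '{"offset":[[0,0,0],[0,0,0],[0,0,0],[0,0,0]],"rotation":[[0,0,0],[0,0,0],[0,0,0],[0,0,0]]}'
python3 - <<'E'
from h import *
im=grab_frame("side")[:,:,::-1]; cv2.imwrite("pics/s8.png",cv2.resize(im[150:310,200:400],None,fx=3.5,fy=3.5,interpolation=cv2.INTER_CUBIC))
E
```

```text
time_s: 16.85
ee_pos: [530.9, -155.0, 41.0]
ee_rot: [179.9, -0.1, 118.6]
force: [7.3, 8.2, -2.0]
gripper_width: 21.2
```

View pics/s8.png

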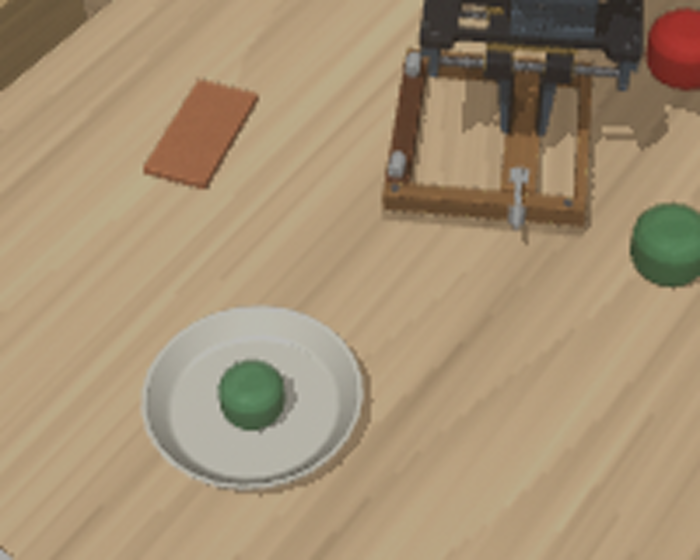

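The bead stands upright in the centre of the dish at (252,395), the jaw is steady and the pointer meets the mark at (518,195). I'm handing in.

```bash
python3 -c "
from workcell import env
print(env.job_done())"
```

```text
the job is handed in; nothing more can be done
None
```

I lifted the smaller green paperweight out of the clamp bed and set it upright in the white dish. I then gripped the jaw's handle fore and aft with 40 N, pulled it back about 77 mm, and handed in at about 17 s while still holding it there.

- **Last checks:** the pointer and mark lined up in both camera views to about 1–2 mm. The wrist carried a steady pull of about 11 N, and the paperweight was standing free near the dish's centre.
- **Bystanders:** I only moved in free space around the tile, spatula and cup, but did not measure their positions again at the end.
- **Disagreements:** none of the checks failed. The two camera views differed by 1–3 mm on the bead and the dish, and by up to about 6 mm at the clamp corners.

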